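# Ease the wedge out from under the chapel display board

## Task

A birch wedge props up the front edge of the hinged display board that carries the chapel ruin. Work the wedge backward out from under the board in small tugs of at most about two centimetres, holding still for about half a second after each tug so that the board settles, until the board has come down flat; do not lift the board or let it drop. Then lay the wedge flat on its base in the top tray of the tray stack, let go, and leave the other things on the cabinet where they stand.

Things in the scene. Friction and masses are not known exactly. Their poses are not given: they have to be found in the camera images.
- wedge: Birch door wedge, 170 long, 44 wide, upright sides, 48 thick at its butt tapering straight to 5 at the tip; 0.16 kg. Origin: centre of its flat underside; +x along it to the tip, z up. It starts on the cabinet top, tip 85 to 101 mm behind the board's front edge, thick end sticking out. Pull it along its -x: up to about 20 N, less as it comes out; friction holds it between tugs.
- wedge_grip (a point): Good place to grip the wedge across its width (44 mm, fingers closing along the wedge's y): point on its underside 50 mm along -x from its origin, i.e. 35 mm from the butt; the wedge is about 39 mm thick there.
- rail: Fixed wooden hinge rail behind the display board. Origin: on the cabinet top straight below the middle of the board's front edge (board flat); +x points from the front edge back to the hinge, 240 mm away; y along the front edge; z up. The board is flat when 4 mm of the wedge's tip are still under it; the wedge is out when its tip has come to the -x side of this origin.
- board: Hinged display board: wood, 240 mm from front edge to hinge, 280 wide, 18 thick, 1.4 kg with the white resin chapel ruin fixed on its rear (top 100 mm above the cabinet top). Origin: 6 mm below the middle of its lower front edge; +x to the hinge, z normal to it. Starts tilted about 0.1 rad, front edge raised 20 to 25 mm; sinks by its weight, flat on 6 mm felt feet.
- board_edge (a point): Middle of the lower front edge of the display board; it moves with the board (6 mm above the cabinet top when flat).
- trays: Fixed stack of three equal open birch trays, 260 mm (x) by 180 mm (y), 131 mm high in all. Origin: centre of the underside of the lowest. Walls 8 mm thick.
- top_tray (a point): Centre of the inner floor of the top tray, 98 mm above the cabinet top; x along the tray's length, inside 244 by 164 mm, walls rise 33 mm above this floor.
- queen: Black plastic chess queen, 155 mm high, 60 mm wide foot. Origin: centre of its underside. Bystander.
- pot: Green ceramic plant pot, 116 mm wide, 100 mm high. Origin: centre of its underside. Bystander.
- mug: White mug, 82 mm wide, 92 mm high. Origin: centre of its underside. Bystander.
- flashlight: Small aluminium flashlight lying on its side, 140 mm long along its y, 36 mm thick. Origin: under its middle, at the underside as first laid. Bystander.
- offcut: Rectangular birch offcut block lying flat, 40 x 150 x 28 mm (not tapered). Origin: centre of its underside. Bystander.
There are look-alikes about, which are no part of the job. What is shaped like the wedge but orange is not meant.

How it is judged:
On the way, in this order (a step that is already met when the one before it is completed fails the run):
1. after the first small tug or tugs (8 to 34 mm in all) the wedge is held still, the board still propped (distance of wedge from where it was at the start of the episode between 0.008 and 0.034 m and angle between board's own z axis and vertical above 0.035 rad and linear speed of wedge below 0.015 m/s), for 0.2 s.
2. after further small tugs (34 to 60 mm in all) the wedge is held still again, the board still propped (distance of wedge from where it was at the start of the episode between 0.034 and 0.06 m and angle between board's own z axis and vertical above 0.012 rad and linear speed of wedge below 0.015 m/s), for 0.2 s.
3. the wedge is out in front of the board and the board has come down flat (x of wedge in the frame of rail below -0.087 m and angle between board's own z axis and vertical below 0.012 rad), for 0.2 s.
At the end, for the whole second after the job is handed in: The board is flat (within 0.012 rad, about 3 mm at its front edge); the wedge lies still and released on the floor of the top tray, on its base (tilt under 0.15 rad, underside within about 1 cm of the floor), its centre within 60 mm along and 70 mm across of the tray's centre (angle between board's own z axis and vertical below 0.012 rad and x of wedge in the frame of top_tray between -0.06 and 0.06 m and y of wedge in the frame of top_tray between -0.07 and 0.07 m and z of wedge in the frame of top_tray between -0.01 and 0.012 m and angle between wedge's own z axis and vertical below 0.15 rad and linear speed of wedge below 0.02 m/s and contact force between the fingers and wedge below 0.1 N); the robot touches nothing.
It fails at once if the board drops or is jerked: it turns faster than 0.8 rad/s (about 0.2 m/s at its front edge) (angular speed of board above 0.8 rad/s).
It fails at once if the board is lifted well above its propped height (0.16 rad) (angle between board's own z axis and vertical above 0.16 rad).
It fails at once if the queen, pot, mug, flashlight or offcut is moved by more than 40 mm, or (but for the flashlight) tipped by more than 0.5 rad (distance of any of queen, pot, mug, flashlight, offcut from where it was at the start of the episode above 0.04 m or angle between any of queen, pot, mug, offcut's own z axis and vertical above 0.5 rad).
It also fails if it takes over 51 s, if anything falls off the work surface, if the arm or the gripper's body presses on something with over 40 N, if the wrist force passes 120 N, or if a joint passes its speed limit or range.

## Robot

A 7-joint arm with a two-finger parallel gripper is mounted at the origin on the work surface. World frame = base frame: x ahead of the robot, y to its left, z up, the work surface at z = 0. Lengths are in m, angles in rad, forces in N, time in s.
With the tool pointing down it reaches from about 0.35 to 0.9 m from the base axis. Payload 19.9 kg.
Tool frame: the origin (TCP) lies between the finger pads; the fingertips stand 19 mm ahead of it and the grasp point (between the pads) is the TCP; z points along the fingers, y is the line along which they close (so a half turn about z gives the same grasp; the last joint's range is limited). The gripper opens to 94 mm and grips with 3 to 60 N. Pads are 16 mm wide; open, the fingers measure 119 mm over their backs; the gripper's body (75 mm by 177 mm) begins 78 mm behind the grasp point.
Start: joints at [-1.31, 0.417, -0.01, 1.614, 0.005, 1.111, -0.053], TCP at [0.186, 0.597, 0.224] pointing down, gripper open.
Joint ranges: [-2.81, 2.81], [-0.39, 2.02], [-1.27, 1.25], [0.06, 2.57], [-1.19, 4.33], [0.19, 2], [-2.82, 2.82]. Speed limits (rad/s): [1.89, 1.89, 2.39, 2.39, 3.01, 3.01, 3.01].

## Interface

Orientations are given as a 3x3 rotation matrix whose columns are the frame's x, y, z axes.
In Python, from rig import robot gives the robot as it stands. Calls block until the motion is done:
- robot.move_ptp(position, orientation): joint-space move of the TCP to a pose.
- robot.move_linear(position, velocity=0.15, frame=None, threshold=None): straight line of the TCP; frame=None keeps the orientation; velocity is the mean speed in m/s. With threshold (N) it stops when the force on the tool has changed by that much, and returns True; else False.
- robot.goto_joints(angles): joint-space move.
- robot.gripper_to(opening): finger opening in m; the grip force is fixed at half the most; returns when the fingers have stopped.
- robot.pause(seconds).
- robot.ik(position, orientation): joint angles nearest the present ones, or None.
- robot.get_state(): the state.
- robot.grab_frame(name): name is "scene" or "top"; returns the picture (384x512x3 uint8, red, green, blue); there is no depth.
- robot.camera_info(name): a dict with "fx", "fy", "cx", "cy" (pixels), "dist" ([k1, k2, p1, p2, k3] as OpenCV has them; the pictures are not rectified), "rvec" (rotation vector, rad) and "tvec" (3), from world to camera coordinates, as OpenCV has them. Camera axes: x right, y down, z forward; pixel columns grow to the right and rows downward; lengths in m; the calibration is good to about 2 mm. A picture is of the moment at which its call begins. camera_info takes no time and is no camera call.
A pose or a line that the arm cannot do raises robot.PlanningError and nothing moves.
- robot.sign_off(): hands the job in; it is judged then, once.
The state is a dict: "time": time; "qpos": joint angles; "joint_vel": joint speeds; "effort": joint torques, N m; "ee_pos": TCP position; "tool_rot": TCP orientation; "force": force on the tool from outside, world axes, zero at the start; "moment": the same for the moment, N m; "opening": finger opening in m; "grasp_force": force on a finger pad.
Only numpy, scipy, OpenCV 4.12 (cv2) and the standard library are available. Lean on these libraries where they do the work, as an engineer would, in place of code of your own. Each camera call takes 0.05 s, during which the arm holds its last target. There are 200 camera calls.

## Working session

There is one attempt and no reset: what is moved stays moved. The work goes in short steps, each a Python script; the robot and the scene stay as the last script left them, time stands still between calls to the robot, and variables do not carry over. Pictures are saved under pics/ and viewed, at most 10 in all, crops included, and the job is handed in when it is done.

```bash
mkdir -p pics
python3 - <<'E'
from rig import robot
import cv2
for n in("scene","top"):
    cv2.imwrite(f"pics/{n}0.png",robot.grab_frame(n)[:,:,::-1]); print(robot.camera_info(n))
s=robot.get_state();print(s["time"],s["ee_pos"],s["tool_rot"],s["opening"])
E
```

```text
{'fx': 429.50966746183707, 'fy': 429.50966746183707, 'cx': 253.36778405402364, 'cy': 191.69549465049738, 'dist': array([0.01140066, 0.        , 0.        , 0.        , 0.        ]), 'rvec': array([ 2.10110441,  0.64398738, -0.3448207 ]), 'tvec': array([-0.40942828, -0.09518705,  1.51193285])}
{'fx': 367.6120866964192, 'fy': 367.6120866964192, 'cx': 253.35831841878885, 'cy': 188.3964925627327, 'dist': array([-0.03605658,  0.        ,  0.        ,  0.        ,  0.        ]), 'rvec': array([ 2.1625336 , -2.14127248,  0.14387794]), 'tvec': array([-0.02121184,  0.51999995,  1.09158653])}
0.1 [0.18628132 0.5962702  0.22391381] [[-9.54512402e-01  2.98171121e-01 -2.40103048e-04]
 [ 2.98171207e-01  9.54511843e-01 -1.03604061e-03]
 [-7.97361892e-05 -1.06050543e-03 -9.99999434e-01]] 0.09382642155832671
```

View pics/scene0.png

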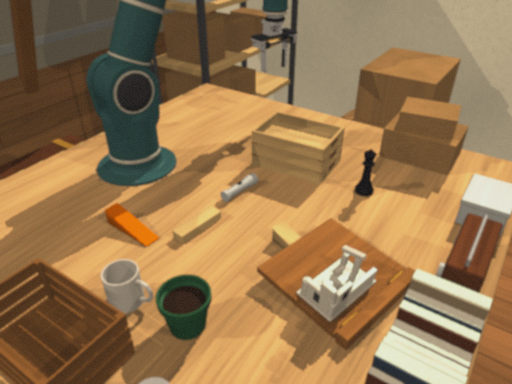

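View pics/top0.png

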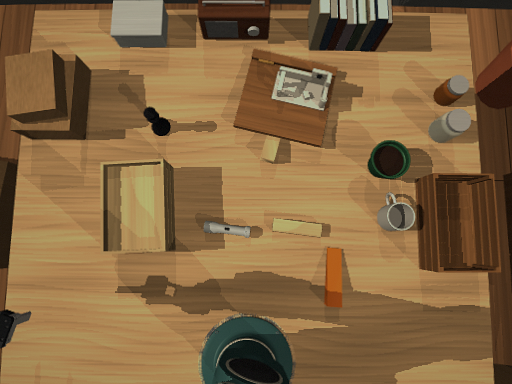

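The top view shows two birch candidates. (273,150) is a piece partly under the board, and (298,228) is a rectangular block lying free, so that one is the offcut. The orange one at (334,278) is excluded. The piece at (273,150), seen at (285,236) in the scene view, fits the wedge because it props up the board. The tray stack is the light birch box at (138,205); the brown slatted crate at (458,222) is a look-alike. I'll confirm in an enlarged crop.

Run:
```python
import cv2,numpy as np
t=cv2.imread("pics/top0.png")[40:180,225:345]; s=cv2.imread("pics/scene0.png")[212:342,250:420]
a=cv2.resize(t,None,fx=4,fy=4,interpolation=cv2.INTER_CUBIC)[:, :480]
b=cv2.resize(cv2.imread("pics/scene0.png")[215:275,255:335],None,fx=4,fy=4,interpolation=cv2.INTER_CUBIC)
o=np.zeros((560,800,3),np.uint8); o[:,:480]=a; o[:240,480:]=b
c=cv2.resize(cv2.imread("pics/top0.png")[150:260,95:183],None,fx=2.9,fy=2.9); o[240:240+c.shape[0],480:480+c.shape[1]]=c[:320]
cv2.imwrite("pics/crop1.png",o)
```

```text
(no output)
```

View pics/crop1.png

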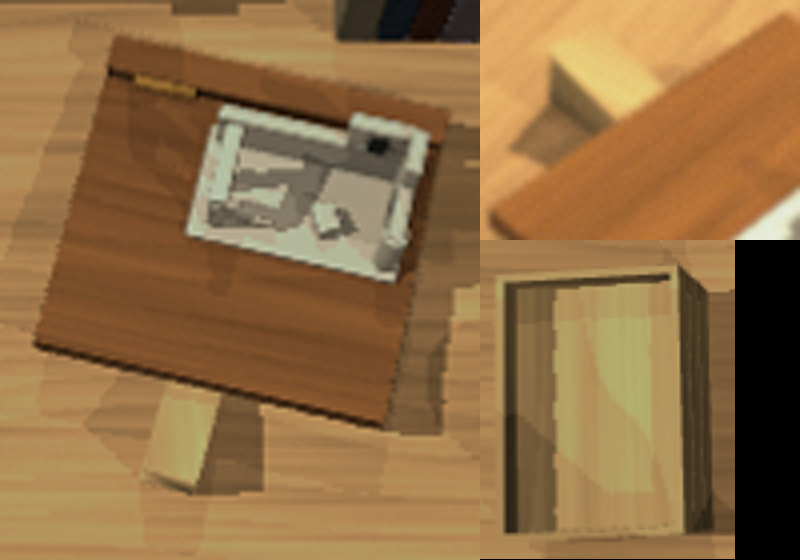

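The crops show a tapering birch piece under the board's front edge, so it is the wedge. In the top view its butt top corners are at about (261.8,157.5) and (272.5,161.5). In the scene view they are at (282.5,223.8) and (273,227.5). The light stack is an open birch tray. Next I'll compute the positions.

```bash
cat > h.py <<'E'
import numpy as np,cv2
from rig import robot
def cam(n):
    c=robot.camera_info(n);K=np.array([[c["fx"],0,c["cx"]],[0,c["fy"],c["cy"]],[0,0,1]])
    return c,K,cv2.Rodrigues(c["rvec"])[0]
def ray(n,p):
    c,K,R=cam(n);u=cv2.undistortPoints(np.array([[p]],float),K,c["dist"])[0,0]
    return -R.T@c["tvec"],R.T@np.array([u[0],u[1],1])
def plane(n,p,z):
    o,d=ray(n,p);return o+d*(z-o[2])/d[2]
def tri(pt,ps):
    o1,d1=ray("top",pt);o2,d2=ray("scene",ps)
    s=np.linalg.lstsq(np.c_[d1,-d2],o2-o1,rcond=None)[0];a,b=o1+d1*s[0],o2+d2*s[1]
    return (a+b)/2,np.linalg.norm(a-b)
E
python3 - <<'E'
from h import *
np.set_printoptions(precision=4,suppress=True)
T=lambda X,Y:(225+X/4,40+Y/4); S=lambda X,Y:(255+(X-480)/4,215+Y/4)
print("butt +y",tri(T(147,470),S(590,35)),plane("top",T(147,470),.048))
print("butt -y",tri(T(191,486),S(552,50)),plane("top",T(191,486),.048))
# side edges where they meet board (front) ~ z 0.028
print("side L at board",plane("top",T(166,388),.028)," R",plane("top",T(219,400),.028))
print("board front upper corners",plane("top",T(36,345),.046),plane("top",T(385,423),.046))
print("rail/hinge line L,R",plane("top",T(110,72),.024),plane("top",T(440,140),.024))
print("board tri",tri(T(36,345),(333,220)),tri(T(385,423),(258,270)))
C=lambda X,Y:(95+(X-480)/2.9,150+(Y-240)/2.9)
for q in [(497,278),(678,267),(683,532),(503,532)]: print("tray rim",plane("top",C(*q),.131))
for n,q in dict(queen=(160,128),offA=(273,223),offB=(322,232),fl1=(205,227),fl2=(249,232),pot=(389,159)).items(): print(n,plane("top",q,.03))
E
```

```text
butt +y (array([ 0.6176, -0.0402,  0.0382]), np.float64(0.0030212342863136423)) [ 0.6142 -0.0409  0.048 ]
butt -y (array([ 0.6058, -0.0731,  0.0419]), np.float64(0.005998507652826834)) [ 0.602  -0.0746  0.048 ]
side L at board [ 0.6846 -0.0558  0.028 ]  R [ 0.6753 -0.0975  0.028 ]
board front upper corners [0.713 0.046 0.046] [ 0.6536 -0.2244  0.046 ]
rail/hinge line L,R [ 0.9512 -0.009   0.024 ] [ 0.8957 -0.2774  0.024 ]
board tri (array([0.7212, 0.0498, 0.0364]), np.float64(0.011895677018401789)) (array([ 0.6581, -0.2242,  0.0375]), np.float64(0.005890781496792085))
tray rim [0.5755 0.4183 0.131 ]
tray rim [0.588  0.2402 0.131 ]
tray rim [0.3322 0.2248 0.131 ]
tray rim [0.3299 0.3968 0.131 ]
queen [0.7104 0.2806 0.03  ]
offA [ 0.4153 -0.0768  0.03  ]
offB [ 0.3894 -0.2257  0.03  ]
fl1 [0.4011 0.1297 0.03  ]
fl2 [ 0.3874 -0.0042  0.03  ]
pot [ 0.6178 -0.4394  0.03  ]
```

Wedge: the axis yaw is about -14°, consistent with the board (-12.4°). It sticks out 80 mm, within the expected 69–85 mm. I'll approach, grip and check.

```bash
cat >> h.py <<'E'
def rot(yaw): # tool down, closing along wedge y; tool x = -wedge x
    c,s=np.cos(yaw),np.sin(yaw); return np.array([[-c,-s,0],[-s,c,0],[0,0,-1.]])
YAW=np.radians(-13.8); AX=np.array([np.cos(YAW),np.sin(YAW),0])
G=np.array([.642,-.0662,.025])
def st(m=""):
    s=robot.get_state();print(m,round(s["time"],2),s["ee_pos"].round(4),"F",np.round(s["force"],1),"open",round(s["opening"],4),"gf",np.round(s["grasp_force"],1))
E
python3 - <<'E'
from h import *
R=rot(YAW)
robot.move_ptp(G+[0,0,.2],R);st()
robot.move_linear(G+[0,0,.07],.25);st()
im=robot.grab_frame("top");a=im[90:200,200:340]
b=robot.grab_frame("scene")[170:290,220:340]
o=np.zeros((480,800,3),np.uint8);p=cv2.resize(a,None,fx=3.2,fy=3.2);q=cv2.resize(b,None,fx=2.9,fy=2.9);o[:p.shape[0],:p.shape[1]]=p;o[:q.shape[0],450:450+q.shape[1]]=q[:480]
cv2.imwrite("pics/hover.png",o[:,:,::-1])
E
```

```text
2.93 [ 0.6421 -0.0653  0.2249] F [ 0.2 -0.6  0.3] open 0.094 gf 0.0
 3.6 [ 0.6427 -0.0664  0.0962] F [1.1 0.1 0.9] open 0.0942 gf 0.0
```

View pics/hover.png

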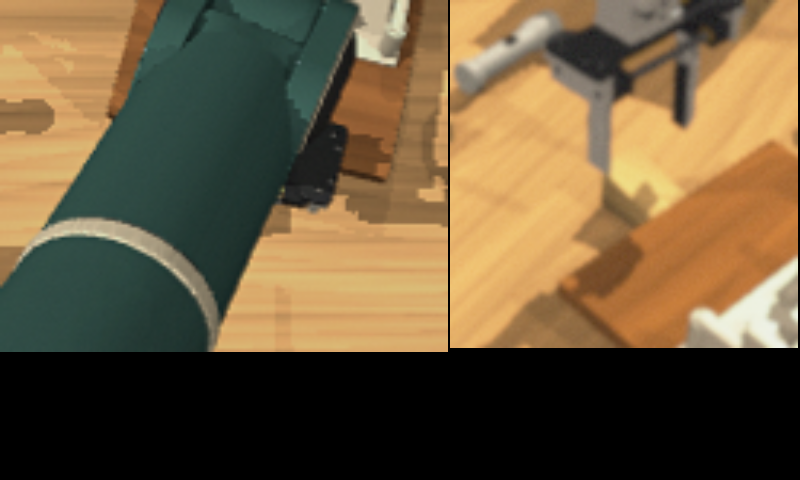

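In the scene crop the fingers at (600,150) and (683,100) are above and either side of the wedge at (640,190), with the board edge clear ahead. I'll descend guarded, grip and make the first tug.

Run:
```python
from h import *
print(robot.move_linear(G,.1,threshold=8));st("down")
robot.gripper_to(0.03);st("grip")
robot.pause(.2)
p=robot.get_state()["ee_pos"]
np.save("p0.npy",p)
robot.move_linear(p-AX*.014,.04);st("tug");robot.pause(.5);st()
cv2.imwrite("pics/t1s.png",robot.grab_frame("scene")[:,:,::-1])
b=cv2.imread("pics/t1s.png")[170:290,220:380]
cv2.imwrite("pics/t1.png",cv2.resize(b,None,fx=4.5,fy=4.5))
```

```text
False
down 4.55 [ 0.6423 -0.0664  0.0254] F [ 0.7 -1.1 -0.4] open 0.0943 gf 0.0
grip 5.38 [ 0.6419 -0.0657  0.025 ] F [-0.5  3.4  1.6] open 0.0439 gf 30.0
tug 6.08 [ 0.6274 -0.0627  0.025 ] F [-7.7 -0.3  6.7] open 0.0439 gf 30.0
 6.58 [ 0.6274 -0.0627  0.025 ] F [-8.6  0.   6.4] open 0.0441 gf 30.0
```

View pics/t1.png

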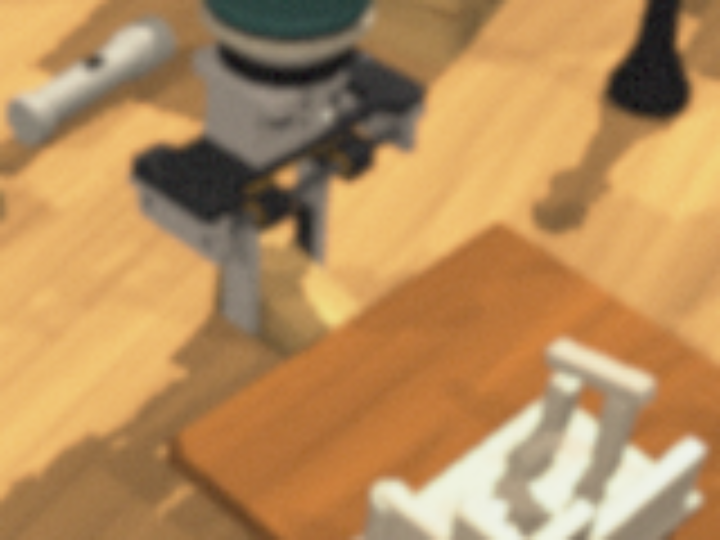

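The wedge is held between the fingers, the opening reads 44 mm and the board is still propped. I'll use optical flow at the board's front corners to check that the board is sinking and the wedge isn't slipping.

```bash
cat >> h.py <<'E'
def sink(f):  # mean image shift (px) of board's front corners in scene view since start
    a=cv2.imread("pics/scene0.png",0);b=cv2.imread(f,0)
    p=np.float32([[[258,270]],[[333,220]],[[347,345]]])
    q,ok,_=cv2.calcOpticalFlowPyrLK(a,b,p,None,winSize=(11,11));return (q-p)[:,0].round(2).tolist()
def tug(d):
    p=np.load("p0.npy")-AX*d; robot.move_linear(p,.05); st(f"tug {d}"); robot.pause(.5)
    robot.get_state(); f=f"pics/tug{int(d*1000)}.png"; cv2.imwrite(f,robot.grab_frame("scene")[:,:,::-1]); print(sink(f))
E
python3 - <<'E'
from h import *
# expected shift for 3.5 mm sink
c,K,R=cam("scene")
P=np.array([[.6536,-.2244,.046],[.713,.046,.046]]);f=lambda P:cv2.projectPoints(P,c["rvec"],c["tvec"],K,c["dist"])[0][:,0]
print("expect 3.5mm",f(P-[0,0,.0035])-f(P))
print(sink("pics/t1s.png"))
tug(.026)
E
```

```text
expect 3.5mm [[ 0.00477614  1.0537641 ]
 [-0.11782363  0.99811207]]
[[-138.41000366210938, -341.6600036621094], [0.44999998807907104, 1.4199999570846558], [0.07000000029802322, -0.4099999964237213]]
tug 0.026 7.03 [ 0.6157 -0.0594  0.025 ] F [-7.9  0.2  6.7] open 0.0441 gf 30.0
[[-124.77999877929688, -322.3900146484375], [0.10999999940395355, 1.7000000476837158], [0.029999999329447746, -0.4099999964237213]]
```

The front corner has sunk about 1.4 then 1.7 px (expected about 1.0 and 1.9), so the wedge is following. I'll continue the tugs.

Run:
```python
from h import *
for d in (.040,.052,.066,.080,.094,.108,.124): tug(d)
robot.pause(.2)
cv2.imwrite("pics/outt.png",robot.grab_frame("top")[:,:,::-1])
a=cv2.imread("pics/tug124.png")[150:360,180:430]
cv2.imwrite("pics/out.png",cv2.resize(a,None,fx=2.8,fy=2.8))
```

```text
tug 0.04 8.01 [ 0.6021 -0.0559  0.0249] F [-8.5  1.   7. ] open 0.0438 gf 30.0
[[-152.33999633789062, -283.05999755859375], [-0.05999999865889549, 2.2899999618530273], [0.009999999776482582, -0.36000001430511475]]
tug 0.052 8.95 [ 0.5905 -0.0531  0.025 ] F [-8.1  0.2  7.5] open 0.0439 gf 30.0
[[-13.1899995803833, -14.65999984741211], [-0.029999999329447746, 3.0799999237060547], [-0.019999999552965164, -0.36000001430511475]]
tug 0.066 9.93 [ 0.5768 -0.0498  0.0249] F [-7.7  1.6  8.2] open 0.0434 gf 30.0
[[0.029999999329447746, 5.159999847412109], [0.25999999046325684, 4.050000190734863], [0.019999999552965164, -0.36000001430511475]]
tug 0.08 10.92 [ 0.5632 -0.0464  0.0249] F [-8.7  1.6  8.4] open 0.044 gf 30.0
[[-0.09000000357627869, 6.230000019073486], [1.25, 5.670000076293945], [0.05999999865889549, -0.3400000035762787]]
tug 0.094 11.9 [ 0.5503 -0.0431  0.0249] F [-0.3  0.3  0.4] open 0.0439 gf 30.0
[[-0.23999999463558197, 6.840000152587891], [3.4600000381469727, 7.800000190734863], [-0.0, -0.30000001192092896]]
tug 0.108 12.88 [ 0.5367 -0.0399  0.025 ] F [ 0.7  0.5 -2. ] open 0.0438 gf 30.0
[[-0.23000000417232513, 6.869999885559082], [22.139999389648438, 18.920000076293945], [-0.019999999552965164, -0.3199999928474426]]
tug 0.124 13.9 [ 0.5213 -0.036   0.025 ] F [-0.1 -0.4 -1.8] open 0.0438 gf 30.0
[[-0.27000001072883606, 6.849999904632568], [26.34000015258789, 21.389999389648438], [0.009999999776482582, -0.33000001311302185]]
```

View pics/out.png

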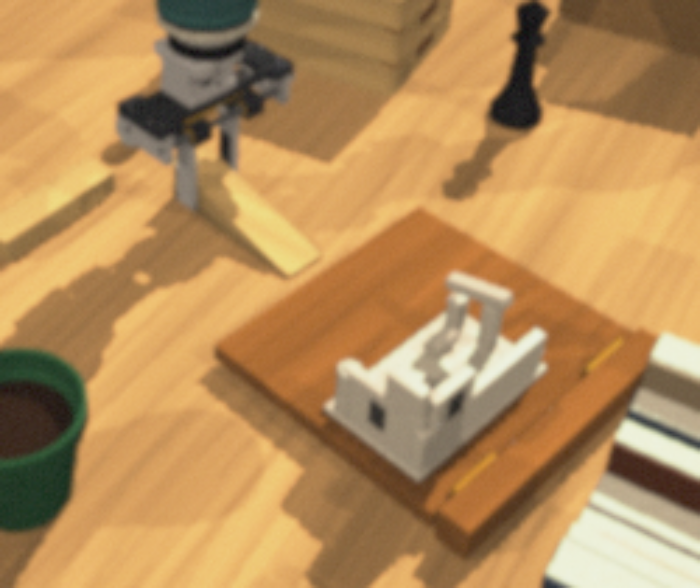

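The wedge is out, with its tip at (300,265) clear of the front edge, and the board is flat. The tray rim centre is (0.456,0.320) at yaw about 4.2°, and the measured size of 256×175 mm fits. Now I'll place it.

Run:
```python
from h import *
p=robot.get_state()["ee_pos"]
robot.move_linear(p+[0,0,.225],.15);st("lift")
w=np.radians(4.2);ax=np.array([np.cos(w),np.sin(w),0]);R=rot(w)
T=np.array([.4564,.320,.123])-.05*ax
robot.move_ptp(T+[0,0,.12],R);st("over")
robot.move_linear(T+[0,0,.02],.12);st("near")
print(robot.move_linear(T-[0,0,.001],.03,threshold=5));st("down")
robot.pause(.3)
robot.gripper_to(.08);st("open");robot.pause(.3)
robot.move_linear(robot.get_state()["ee_pos"]+[0,0,.15],.15);st("up")
robot.move_ptp([.25,.60,.28],R);robot.pause(.3);st()
o=np.zeros((600,800,3),np.uint8)
t=cv2.resize(robot.grab_frame("top")[40:265,95:345],None,fx=1.8,fy=1.8);s=cv2.resize(robot.grab_frame("scene")[100:350,240:420],None,fx=1.9,fy=1.9)
o[:t.shape[0],:t.shape[1]]=t;o[:s.shape[0],455:455+s.shape[1]]=s
cv2.imwrite("pics/end.png",o[:,:,::-1])
```

```text
lift 16.35 [ 0.5212 -0.0363  0.2493] F [-0.7  0.4 -1.7] open 0.044 gf 30.0
over 17.73 [0.4074 0.3152 0.2431] F [-0.7  0.2 -1.7] open 0.0438 gf 30.0
near 18.72 [0.4069 0.3165 0.1436] F [ 0.1  0.2 -2.3] open 0.0436 gf 30.0
True
down 19.36 [0.4063 0.3162 0.1228] F [-0.9 -0.7  4.5] open 0.0438 gf 30.0
open 20.39 [0.4059 0.3159 0.1226] F [ 0.1 -0.1 -0.2] open 0.0801 gf 0.0
up 21.84 [0.4056 0.3158 0.2719] F [-0.2 -0.2 -0.4] open 0.0801 gf 0.0
 23.38 [0.2506 0.5996 0.2802] F [ 0.2  0.1 -0.8] open 0.08 gf 0.0
```

View pics/end.png

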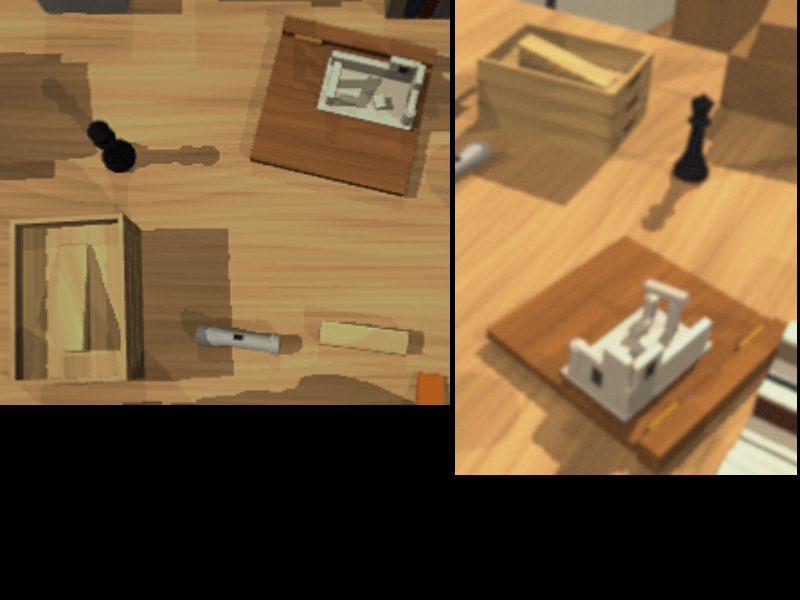

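The wedge lies on its base near the centre of the tray (top view crop about (72,297)), the board is flat, and the queen, flashlight and offcut look undisturbed. I'm handing it in.

```bash
python3 -c "
from rig import robot
print(robot.sign_off())"
```

```text
the job is handed in; nothing more can be done
None
```

I worked the wedge out in nine small tugs, the board came down flat, the wedge now lies on its base near the centre of the top tray, and I handed the job in at about 23 s; no verdict came back.

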